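# Dry-fit check of a dowelled rail over a wet-painted board

## Robot

A 7-joint arm with a two-finger parallel gripper is mounted at the origin on the work surface. World frame = base frame: x ahead of the robot, y to its left, z up, the work surface at z = 0. Lengths are in m, angles in rad, forces in N, time in s.
With the tool pointing down it reaches from about 0.425 to 0.925 m from the base axis. Payload 6.8 kg.
Tool frame: the origin (TCP) lies at the very end of the fingers, on their centre line; the grasp point (between the pads) lies 19 mm behind it; z points along the fingers, y is the line along which they close (so a half turn about z gives the same grasp; the last joint's range is limited). The gripper opens to 85 mm and grips with 20 to 120 N. Pads are 22 mm wide; open, the fingers measure 114 mm over their backs; the gripper's body (76 mm by 85 mm) begins 54 mm behind the grasp point. The pads swing forward as they close: fully open they stand 13 mm farther back than shut.
Start: joints at [1.112, 0.477, 0.022, 1.555, -0.011, 1.109, -0.083], TCP at [0.232, -0.634, 0.231] pointing down, gripper open.
Joint ranges: [-2.96, 2.96], [-0.34, 2.1], [-1.41, 1.46], [0.24, 2.44], [-1.37, 4.51], [0.17, 1.92], [-2.96, 2.96]. Speed limits (rad/s): [2.39, 2.39, 3.14, 3.14, 3.14, 3.14, 3.14].

## Interface

Orientations are given as a unit quaternion [w, x, y, z].
In Python, from station import bot gives the robot as it stands. The module is installed in compiled form; this text tells all that it offers.
- The arm moves only by the shell command python3 -m jog 'ROWS' [OPENING] [FORCE]. ROWS is JSON, a list of rows, each a list of 4 numbers: the shift along the tool's x, y, z in cm, then the turn about the tool's z in rad. In form: [[x, y, z, spin], ...]. A call has 1 to 20 rows; each row is the pose to reach, as a shift and turn from the pose commanded when the call began, along the tool's axes at that moment; what a row does not reach only later rows make up. A row lasts 1/12 s, in which the tool goes at most 41.7 mm and 7.16 degrees, less where a joint would pass 70% of its speed; a pose out of reach is approached as far as the arm can. A call with a gripper value outside its range is refused whole. OPENING is the closure, from -1 (fully open) to 1 (shut), set as the call begins (- or left out, the last holds). The fingers move at their own pace and stop on an object; FORCE is the grip in N (left out, the last holds). Time passes only in rows, so rows that repeat a pose let the fingers close. It gives the time, the measured TCP pose, the force, the opening and the grip force at its end, in the units of the state.
- bot.get_obs(): the state, without advancing time (a new reading comes with each control period).
- bot.read_camera(name): name is "scene" or "top"; returns a dict with "pixels" (420x560x3 uint8, red, green, blue), "depth" (420x560 float32, m along the optical axis (not along the pixel's ray), 0 where there is no reading), "fovy" (degrees; the focal length in pixels is half the picture's height over the tangent of half this angle, whatever the lens; pixels are square), "cx", "cy" (the principal point, pixels), "distortion" ([k1, k2, p1, p2, k3] as OpenCV has them; the pictures are not rectified), "pose" (4x4, takes a point from camera to world coordinates). Camera axes: x right, y down, z forward; pixel columns grow to the right and rows downward; lengths in m; the calibration is good to about 2 mm. A picture is of the moment at which its call begins.
- bot.hand_in(): hands the job in; it is judged then, once.
The state is a dict: "t": time; "q": joint angles; "joint_vel": joint speeds; "joint_torque": joint torques, N m; "eef_pos": TCP position; "tool_rot": TCP orientation; "contact_force": force on the tool from outside, world axes, zero at the start; "torque": the same for the moment, N m; "gripper_width": opening from 0.0 (shut) to 1.0 (fully open); "grasp_force": force on a finger pad.
Only numpy, scipy, OpenCV 4.12 (cv2) and the standard library are available. Lean on these libraries where they do the work, as an engineer would, in place of code of your own. Each camera call takes 0.05 s, during which the arm holds its last target. There are 200 camera calls.

## Task

Take the wooden dowel out of the grey rack and drop it end-down, fully home, into the empty hole of the workpiece clamped in the green vise, and let go of it. Then pick up the dark rail, lift it and carry it over the top of the freshly painted blue board, and finish still holding it level and still about 10 mm above the tips of the two dowels, with its two holes lined up over them, so that I can check the fit. Never touch the blue board with anything, never let the rail touch the dowels, the workpiece or the vise, and leave the punch, pen, glue bottle and standing offcut where they are.

Things in the scene. Friction and masses are not known exactly. Their poses are not given: they have to be found in the camera images.
- vise: Fixed green vise clamping a mid-brown workpiece, (all sizes mm) 130 long (its x), 46 wide (y), flat top at z = 110. Origin on the bench under its centre. Jaws reach z = 80; vise within x +-65, y -100 to +75; screw and its 110 cross bar on to y = -168, z below 60. Two dowel holes in the top: x = -32 (empty), x = +32 (holds a glued-in dowel like the loose one, standing 45 above the top).
- empty_hole (a point): Centre of the mouth of the empty hole, at the workpiece's top face (z = 110). The hole is 14 mm in diameter, 35 deep, with a 2 mm chamfer; z up, axes as the vise's.
- fixed_tip (a point): Centre of the top end of the glued-in dowel (12 mm in diameter), 155 mm above the bench, 64 from the empty hole along the vise's x; z up.
- dowel: Loose pale wooden dowel, 12 mm diameter, 80 long, about 12 g, upright in one of the rack's holes (any of them). Origin at the centre of its lower end, z along it upwards. Seated in the rack its lower end is 10 above the bench and 55 stands out of the rack; seated in the workpiece 45 stands out.
- dowel_top (a point): Centre of the loose dowel's upper end, 80 mm above its origin.
- rack: Fixed grey plastic block, in mm 50 (x) by 150 (y) by 35 high with three holes at y = -50, 0 and +50 (14 diameter, 25 deep). Origin at the centre of its underside. Holds the dowel, punch and pen, in any order.
- rail: Loose dark wooden rail lying flat on the bench, in mm 120 long (its x) by 44 wide (its y) by 45 high (z), 0.1 to 0.25 kg, with two vertical through holes, 14 diameter, at x = -32 and x = +32. Either way round fits. Origin at the centre of its underside.
- rail_a (a point): Centre of the lower mouth of the rail's hole at x = -32 mm, on its underside.
- rail_b (a point): Centre of the lower mouth of the rail's hole at x = +32 mm, on its underside.
- board: Fixed, freshly painted blue board on edge, in mm 320 long (its x), 18 thick (y), top edge 140 above the bench, on two small wooden feet 50 wide in y, part of this body. Stands between the rack and rail (+y side) and the vise (-y side). Must not be touched. Origin on the bench under its centre.
- punch: Dark steel punch with a tapered tip, 12 mm diameter, 90 long, standing in the rack (top 100 above the bench). Leave alone. Origin at its lower end.
- pen: Red marker pen with a black cap, 12 mm diameter, 92 long, standing in the rack (top 102 above the bench). Leave alone. Origin at its lower end.
- glue: Yellow glue bottle with a red cap, 56 mm diameter, 140 high, standing on the bench. Leave alone. Origin at the centre of its underside.
- offcut: Brown wooden offcut 45 x 45 x 80 mm high, standing on the bench beyond the vise. Leave alone. Origin at the centre of its underside.
Things that resemble listed ones, but are neither listed nor needed, are in the scene too. Leave any orange look-alike of the rail alone.

How it is judged:
By the outcome, as a careful person would: the job done as asked, in the order asked, and still so for the second after the job is handed in, while the arm keeps its last pose, push and grip.
It also fails if it takes over 64 s, if anything falls off the work surface, if the arm or the gripper's body presses on something with over 40 N, if the wrist force passes 120 N, or if a joint passes its speed limit or range.

## Working session

There is one attempt and no reset: what is moved stays moved. The work goes in short steps, Python scripts to look and compute and a shell command to move; the robot and the scene stay as the last step left them, time stands still between calls to the robot, and variables do not carry over. Pictures are saved under pics/ and viewed, at most 10 in all, crops included, and the job is handed in when it is done.

```bash
mkdir -p pics; cat > h.py <<'E'
import numpy as np, cv2, pickle
from station import bot
def grab(name):
    c=bot.read_camera(name); pickle.dump(c,open(name+'.pkl','wb')); return c
def load(name): return pickle.load(open(name+'.pkl','rb'))
def K(c):
    h=c["pixels"].shape[0]; f=h/2/np.tan(np.radians(c["fovy"])/2)
    return np.array([[f,0,c["cx"]],[0,f,c["cy"]],[0,0,1.]])
def rays(c,uv):
    p=cv2.undistortPoints(np.array(uv,float).reshape(-1,1,2),K(c),np.array(c["distortion"],float)).reshape(-1,2)
    return np.c_[p,np.ones(len(p))]@c["pose"][:3,:3].T, c["pose"][:3,3]
def onplane(c,uv,z):
    d,o=rays(c,uv); return o+d*((z-o[2])/d[:,2])[:,None]
def cloud(c):
    h,w=c["depth"].shape; u,v=np.meshgrid(np.arange(w),np.arange(h))
    d,o=rays(c,np.c_[u.ravel(),v.ravel()])
    return (o+d*c["depth"].reshape(-1,1)).reshape(h,w,3)
def proj(c,P):
    T=np.linalg.inv(c["pose"]); r,_=cv2.Rodrigues(T[:3,:3])
    return cv2.projectPoints(np.array(P,float).reshape(-1,3),r,T[:3,3],K(c),np.array(c["distortion"],float))[0].reshape(-1,2)
def save(img,n): cv2.imwrite('pics/'+n,np.ascontiguousarray(img[...,::-1]))
E
python3 - <<'E'
from h import *
for n in("scene","top"):
    c=grab(n); save(c["pixels"],n+"0.png"); print(n,c["pose"].round(3).tolist(),c["fovy"],c["distortion"])
o=bot.get_obs(); print(o)
E
```

```text
scene [[-0.505, 0.519, -0.689, 1.22], [0.863, 0.296, -0.409, 0.409], [-0.008, -0.802, -0.597, 0.652], [0.0, 0.0, 0.0, 1.0]] 51.91040230774333 [0.00964731 0.         0.         0.         0.        ]
top [[-0.017, -0.995, 0.094, 0.457], [-1.0, 0.015, -0.023, 0.056], [0.021, -0.094, -0.995, 1.379], [0.0, 0.0, 0.0, 1.0]] 42.06268127320589 [-0.07672224  0.          0.          0.          0.        ]
{'t': 0.1, 'q': array([ 1.11188791,  0.47774168,  0.02234955,  1.55630152, -0.01149944,
        1.10929571, -0.08308461]), 'joint_vel': array([-0.00059343, -0.00226074, -0.00121767, -0.00380224, -0.00069547,
       -0.00089447,  0.00014855]), 'joint_torque': array([ 3.89481371e-03, -5.97762179e+01,  1.61330145e+00, -2.81956404e+01,
        1.27690419e-02,  5.01106493e-03,  2.76873078e-05]), 'eef_pos': array([ 0.23178184, -0.63341703,  0.23042837]), 'tool_rot': array([-7.83744368e-04,  9.84653137e-01,  1.74520904e-01, -2.00512034e-04]), 'contact_force': array([-0.52553337, -1.07359141,  1.01178675]), 'torque': array([-0.01569741, -0.01584873,  0.02960733]), 'grasp_force': 0.0, 'gripper_width': 1.0029362810394444}
```

View pics/scene0.png

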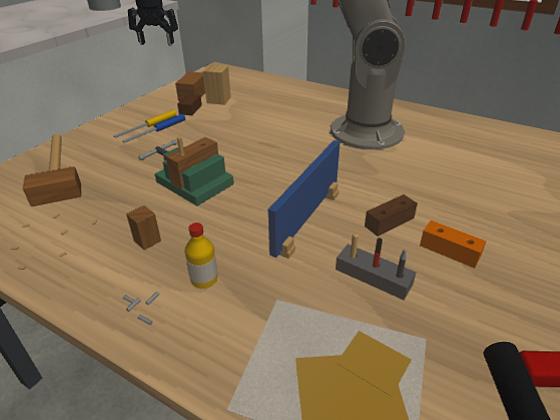

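View pics/top0.png

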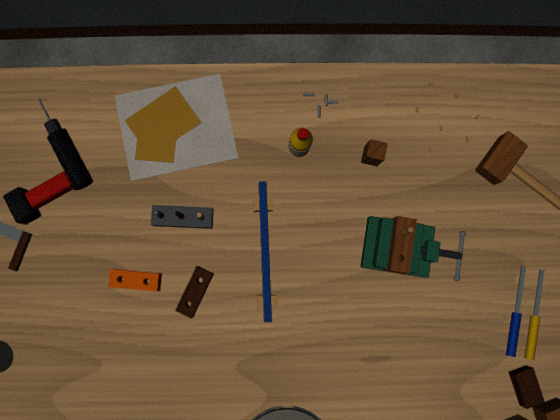

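The scene view shows the pale dowel at (354,245), the red pen at (377,252) and the punch at (402,263) in the rack. The dark rail is at (390,214) and the orange look-alike at (452,242). The blue board is at (305,200), and the vise at (195,170) has its glued dowel at about (180,145). In the top view the rack is at (182,216), the rail at (195,292), the board at (265,250) and the workpiece at (403,245).

Could be taken for the dowel: pale stick (354,245), pen (377,252), punch (402,263), glued dowel (180,145). I choose (354,245). Could be taken for the rail: dark rail (390,214), orange (452,242), dark block in the back (190,85). I choose (390,214).

```bash
python3 - <<'E'
from h import *
s,t=load("scene"),load("top")
a=cv2.resize(s["pixels"][190:310,325:495],None,fx=4,fy=4,interpolation=cv2.INTER_CUBIC)[:, :680]
save(a[:480],"crop_rack.png")
b=t["pixels"][195:325,100:225]; d=t["pixels"][205:290,350:475]
bb=cv2.resize(b,None,fx=3.2,fy=3.2,interpolation=cv2.INTER_CUBIC); dd=cv2.resize(d,None,fx=3.2,fy=3.2,interpolation=cv2.INTER_CUBIC)
im=np.zeros((416,800,3),np.uint8); im[:bb.shape[0],:400]=bb; im[:dd.shape[0],400:]=dd
save(np.clip(im*1.8,0,255).astype(np.uint8),"crop_top.png")
for n,c,uvs in(("s",s,[(354,238),(377,240),(402,252),(390,205),(180,143),(195,150),(305,200)]),("t",t,[(182,216),(200,216),(195,292),(403,245),(411,230),(265,250),(300,134),(374,152)])):
    P=cloud(c)
    for u,v in uvs: print(n,u,v,P[v,u].round(3),c["pixels"][v,u])
E
```

```text
s 354 238 [0.598 0.202 0.084] [104  83  55]
s 377 240 [0.6   0.249 0.102] [40 34 29]
s 402 252 [ 0.494  0.28  -0.002] [86 75 61]
s 390 205 [0.406 0.215 0.045] [78 53 35]
s 180 143 [ 0.546 -0.281  0.141] [123  98  63]
s 195 150 [ 0.513 -0.267  0.109] [112  76  43]
s 305 200 [0.529 0.056 0.08 ] [47 60 88]
t 182 216 [0.591 0.247 0.053] [22  0  0]
t 200 216 [0.457 0.056 1.379] [113  85  50]
t 195 292 [0.407 0.217 0.047] [33  9  0]
t 403 245 [ 0.509 -0.276  0.115] [75 43 19]
t 411 230 [ 0.541 -0.284  0.159] [119  88  49]
t 265 250 [0.502 0.047 0.145] [17 42 81]
t 300 134 [ 0.769 -0.038  0.141] [113   6   7]
t 374 152 [ 0.738 -0.222  0.082] [71 42 16]
```

View pics/crop_rack.png

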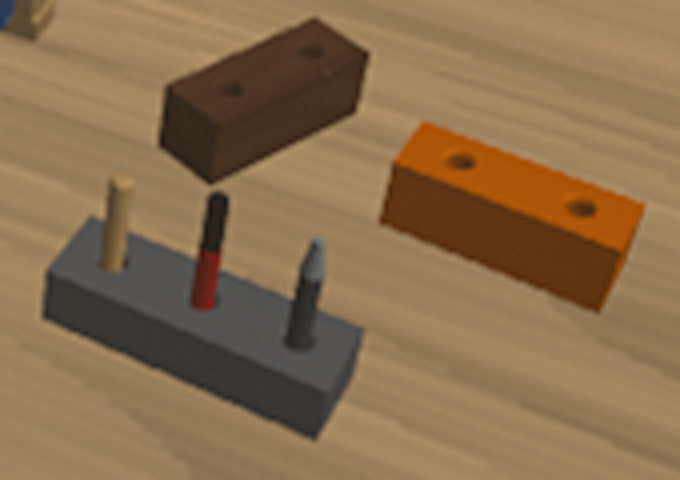

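View pics/crop_top.png

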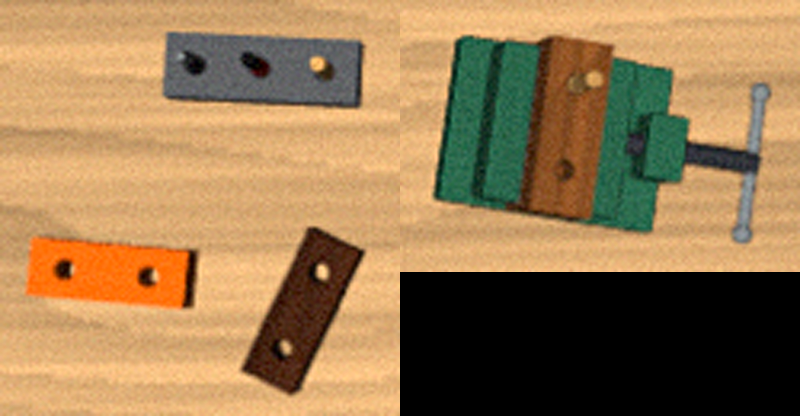

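The crop confirms it: the pale dowel is at the −y end of the rack (scene ≈ (355,235)), then the pen, then the punch; the rail is brown with two open holes. The top crop shows the empty hole at about (402,258) and the glued tip at about (411,229).

```bash
cat > m.py <<'E'
from h import *
def topface(c,box,z,tol=.012,lo=None,hi=None,plot=None):
    """top face by height in a world box -> ray-cast pixels on plane z -> minAreaRect"""
    P=cloud(c); x0,x1,y0,y1=box
    m=(abs(P[...,2]-z)<tol)&(P[...,0]>x0)&(P[...,0]<x1)&(P[...,1]>y0)&(P[...,1]<y1)&(c["depth"]>0)
    m=cv2.morphologyEx(m.astype(np.uint8),cv2.MORPH_CLOSE,np.ones((3,3)))
    m=cv2.morphologyEx(m,cv2.MORPH_OPEN,np.ones((3,3)))
    cs=max(cv2.findContours(m,cv2.RETR_EXTERNAL,cv2.CHAIN_APPROX_NONE)[0],key=cv2.contourArea)
    w=onplane(c,cs.reshape(-1,2),z)[:,:2]
    r=cv2.minAreaRect((w*1000).astype(np.float32)); return r,m
def desc(r):
    p=cv2.boxPoints(r); e=[p[1]-p[0],p[2]-p[1]]; e=max(e,key=np.linalg.norm); a=np.degrees(np.arctan2(e[1],e[0]))%180
    return np.round(r[0],1),np.round(sorted(r[1]),1),round(float(a),2)
E
python3 - <<'E'
from m import *
s,t=load("scene"),load("top")
for n,c in(("s",s),("t",t)):
    for k,b,z in(("rail",(.3,.5,.13,.29),.045),("work",(.4,.62,-.33,-.2),.110),("rack",(.5,.7,.14,.36),.035),("board",(.3,.75,-.02,.1),.14),("vise80",(.4,.65,-.45,-.15),.08)):
        try:
            r,m=topface(c,b,z); print(n,k,*desc(r))
        except Exception as e: print(n,k,'fail',e)
# dark holes / pale tips from hand seeds refined by threshold blobs
def blob(c,seed,rad,dark,z):
    u,v=seed; hsv=cv2.cvtColor(c["pixels"],cv2.COLOR_RGB2GRAY).astype(float)
    w=hsv[v-rad:v+rad+1,u-rad:u+rad+1]; 
    wt=np.clip((np.median(w)-w) if dark else (w-np.median(w)),0,None); wt=np.where(wt>.4*wt.max(),wt,0)
    yy,xx=np.mgrid[v-rad:v+rad+1,u-rad:u+rad+1]; uv=((xx*wt).sum()/wt.sum(),(yy*wt).sum()/wt.sum())
    return np.round(uv,1),onplane(c,[uv],z)[0].round(4)
print("t hole",blob(t,(402,258),5,True,.11))
print("s hole",)
print("dowel t",blob(t,(199,214),5,False,.09)); print("fixed t",blob(t,(411,229),5,False,.155))
for uv in [(355,235)]: print("dowel s",onplane(s,[uv],.09))
i=s["pixels"]; save(cv2.resize(i[125:205,145:245],None,fx=7,fy=7,interpolation=cv2.INTER_CUBIC),"crop_vise.png")
E
```

```text
s rail [415.5 222. ] [ 54.7 133. ] 153.82
s work [ 519.7 -271. ] [ 64.8 141.8] 171.2
s rack [602.4 251.9] [ 63.4 154.8] 85.4
s board [509.4  50.7] [ 25.3 330.1] 1.36
s vise80 [ 533.8 -251.8] [111.5 148.6] 145.84
t rail [407.6 220.6] [ 45.6 118.5] 155.12
t work [ 510.9 -275.8] [ 47.9 131.1] 169.95
t rack [592.7 251.3] [ 51.4 149.7] 86.56
t board [499.2  48. ] [ 18.  318.1] 1.31
t vise80 [ 517.1 -241.3] [ 35.7 120.3] 169.93
t hole (array([401.4, 257.7]), array([ 0.4797, -0.2722,  0.11  ]))
s hole
dowel t (array([198.6, 214.4]), array([0.5907, 0.2025, 0.09  ]))
fixed t (array([410.2, 229.2]), array([ 0.5429, -0.2831,  0.155 ]))
dowel s [[0.59468147 0.20252379 0.09      ]]
```

View pics/crop_vise.png

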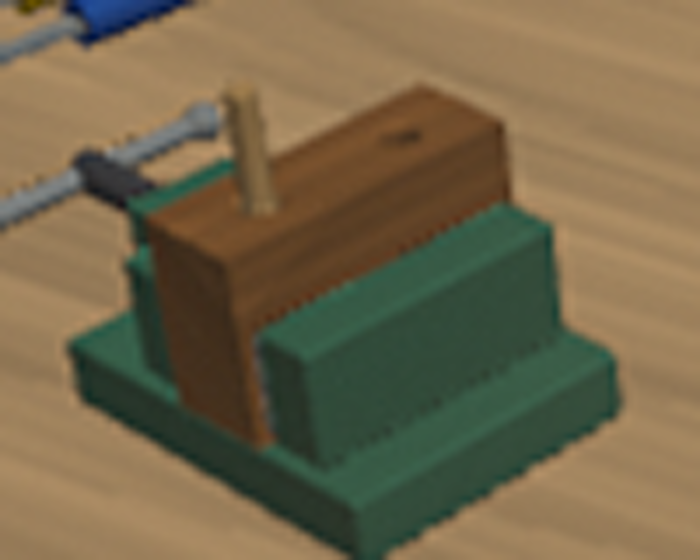

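The scene crop agrees: glued dowel tip at scene ≈ (179,138), empty hole at ≈ (203,145), free of anything. Hole to tip measures 64.1 mm along 170°, matching the rect fit. Now work out the moves.

```bash
cat > go.py <<'E'
import sys,numpy as np
from h import bot
from scipy.spatial.transform import Rotation as R
def to(x,y,z,yaw=None):
    "shift (cm, tool axes) and spin (rad) from measured pose to world xyz, tool-x yaw deg"
    o=bot.get_obs(); w=o["tool_rot"]; r=R.from_quat([*w[1:],w[0]]).as_matrix()
    d=r.T@(np.array([x,y,z])-o["eef_pos"])*100
    cur=np.degrees(np.arctan2(r[1,0],r[0,0]))
    sp=0 if yaw is None else -np.radians((yaw-cur+180)%360-180)
    print("shift",d.round(2),"spin",round(sp,3),"cur yaw",round(cur,1),"tcp",o["eef_pos"].round(4),"q7",round(o["q"][6],2),"w",round(o["gripper_width"],3),"F",round(o["grasp_force"],1),"tilt",round(float(np.degrees(np.arccos(-r[2,2]))),2))
if __name__=="__main__": to(*map(float,sys.argv[1:]))
E
python3 - <<'E'
from m import *
s=load("scene")
print(onplane(s,[(202.6,144.6)],.11),onplane(s,[(179.3,137.9)],.155))
E
python3 go.py .592 .202 .25 86.5
```

```text
[[ 0.4837462 -0.2659302  0.11     ]] [[ 0.54667679 -0.27991041  0.155     ]]
shift [ 62.54 -66.08  -1.86] spin -1.159 cur yaw 20.1 tcp [ 0.2318 -0.6334  0.2304] q7 -0.08 w 1.003 F 0.0 tilt 0.09
```

```bash
python3 -m jog '[[30,-32,-2,-0.6],[30,-32,-2,-0.6],[30,-32,-2,-0.6],[30,-32,-2,-0.6],[30,-32,-2,-0.6],[30,-32,-2,-0.6],[30,-32,-2,-0.6],[30,-32,-2,-0.6],[30,-32,-2,-0.6],[30,-32,-2,-0.6],[30,-32,-2,-0.6],[30,-32,-2,-0.6],[62.5,-66,-2,-1.16],[62.5,-66,-2,-1.16],[62.5,-66,-2,-1.16],[62.5,-66,-2,-1.16],[62.5,-66,-2,-1.16],[62.5,-66,-2,-1.16],[62.5,-66,-2,-1.16],[62.5,-66,-2,-1.16]]' -1 40; python3 go.py .592 .202 .25 86.5
```

```text
t: 1.77
eef_pos: [0.5377, 0.0759, 0.251]
tool_rot: [0.0, 0.729, 0.685, -0.0]
contact_force: [0.5, -0.6, 0.2]
gripper_width: 0.998
grasp_force: 0.0
shift [12.92  4.64  0.09] spin -0.0 cur yaw 86.5 tcp [0.5377 0.0759 0.251 ] q7 -0.49 w 0.998 F 0.0 tilt 0.04
```

```bash
python3 -m jog '[[12.9,4.6,0,0],[12.9,4.6,0,0],[12.9,4.6,0,0],[12.9,4.6,0,0],[12.9,4.6,6,0],[12.9,4.6,12,0],[12.9,4.6,12,0],[12.9,4.6,12,0],[12.9,4.6,12,0],[12.9,4.6,12,0]]'; python3 go.py .592 .202 .056 86.5
python3 - <<'E'
from m import *
s,t=grab("scene"),grab("top")
a=cv2.resize(s["pixels"][170:290,300:420],None,fx=4.8,fy=4.8,interpolation=cv2.INTER_CUBIC)
save(a,"over.png")
e=bot.get_obs()["eef_pos"]; print("tcp px",proj(s,[e,[e[0],e[1],.09]]),proj(t,[e]))
E
```

```text
t: 2.6
eef_pos: [0.5922, 0.2012, 0.1332]
tool_rot: [0.0, 0.728, 0.685, 0.001]
contact_force: [0.3, 0.5, 0.0]
gripper_width: 1.004
grasp_force: 0.0
shift [ 0.07 -0.04  7.72] spin 0.0 cur yaw 86.5 tcp [0.5922 0.2012 0.1332] q7 -0.79 w 1.004 F 0.0 tilt 0.13
tcp px [[357.14677621 216.78498885]
 [355.02716355 234.313805  ]] [[196.72758626 211.51730506]]
```

View pics/over.png

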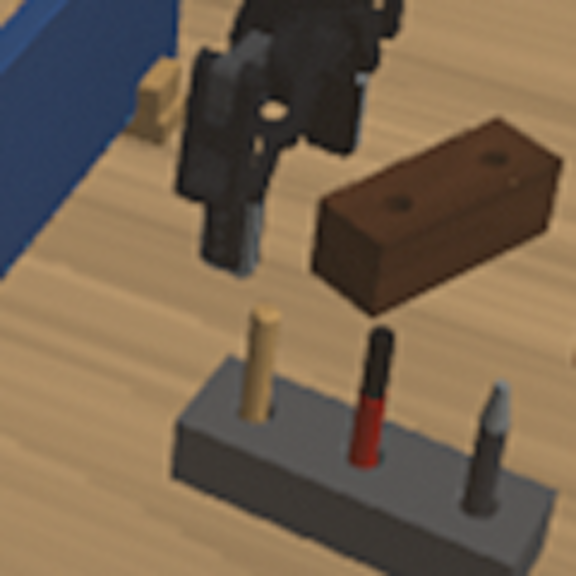

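The picture shows the open fingers straddling the dowel (scene tip (355,235.5), projected TCP axis (355,234.3)), with the pen clear at (378,240). Descend and close.

```bash
python3 -m jog '[[0,0,3,0],[0,0,5.5,0],[0,0,7.5,0],[0,0,7.7,0],[0,0,7.7,0],[0,0,7.7,0]]'; python3 -m jog '[[0,0,0,0],[0,0,0,0],[0,0,0,0],[0,0,0,0],[0,0,0,0],[0,0,0,0],[0,0,0,0],[0,0,0,0],[0,0,0,0],[0,0,0,0]]' 1 40;  python3 go.py .592 .202 .25 86.5
```

```text
t: 3.2
eef_pos: [0.5924, 0.2019, 0.0566]
tool_rot: [0.001, 0.728, 0.686, 0.002]
contact_force: [-0.2, 0.7, 0.4]
gripper_width: 1.0
grasp_force: 0.0
t: 4.03
eef_pos: [0.591, 0.2012, 0.0545]
tool_rot: [0.0, 0.728, 0.686, 0.0]
contact_force: [-0.7, -1.4, 3.5]
gripper_width: 0.128
grasp_force: 39.0
shift [  0.09   0.1  -19.55] spin 0.001 cur yaw 86.6 tcp [0.591  0.2012 0.0545] q7 -0.84 w 0.128 F 39.0 tilt 0.02
```

```bash
python3 -m jog '[[0,0,-1,0],[0,0,-3,0],[0,0,-6,0],[0,0,-9,0],[0,0,-12,0],[0,0,-15,0],[0,0,-18,0],[0,0,-19.5,0],[0,0,-19.5,0],[0,0,-19.5,0]]';  python3 go.py .48 -.272 .25 170
```

```text
t: 4.87
eef_pos: [0.5911, 0.2013, 0.2504]
tool_rot: [0.0, 0.728, 0.686, 0.001]
contact_force: [0.5, -0.4, -0.7]
gripper_width: 0.127
grasp_force: 39.3
shift [-47.91  -8.25  -0.  ] spin -1.456 cur yaw 86.6 tcp [0.5911 0.2013 0.2504] q7 -0.72 w 0.127 F 39.3 tilt 0.11
```

```bash
python3 -m jog '[[-2,-0.3,0,-0.06],[-5,-0.9,0,-0.16],[-8,-1.4,0,-0.25],[-11,-1.9,0,-0.34],[-14,-2.4,0,-0.43],[-17,-2.9,0,-0.52],[-20,-3.4,0,-0.61],[-23,-4,0,-0.7],[-26,-4.5,0,-0.79],[-29,-5,0,-0.88],[-32,-5.5,0,-0.97],[-35,-6,0,-1.06],[-38,-6.5,0,-1.15],[-41,-7.1,0,-1.24],[-44,-7.6,0,-1.33],[-46.5,-8,0,-1.42],[-47.9,-8.2,0,-1.456],[-47.9,-8.2,0,-1.456],[-47.9,-8.2,0,-1.456],[-47.9,-8.2,0,-1.456]]'; python3 -m jog '[[0,0,2,0],[0,0,4,0],[0,0,6,0],[0,0,7,0],[0,0,7,0],[0,0,7,0],[0,0,7,0]]';  python3 go.py .48 -.272 .18 170
python3 - <<'E'
from m import *
s,t=grab("scene"),grab("top")
a=cv2.resize(s["pixels"][85:195,140:260],None,fx=5,fy=5,interpolation=cv2.INTER_CUBIC)
save(a,"hover.png")
e=bot.get_obs()["eef_pos"]; b=e-[0,0,.0445]; print("dowel bottom exp",b,proj(s,[b]), "hole exp px",proj(s,[[e[0],e[1],.11]]))
E
```

```text
t: 6.53
eef_pos: [0.4802, -0.2705, 0.2485]
tool_rot: [-0.001, 0.087, 0.996, 0.001]
contact_force: [0.1, 0.4, -0.6]
gripper_width: 0.125
grasp_force: 39.3
t: 7.12
eef_pos: [0.4813, -0.2716, 0.1804]
tool_rot: [0.001, 0.087, 0.996, -0.0]
contact_force: [-0.3, -0.3, -0.2]
gripper_width: 0.128
grasp_force: 39.3
shift [ 0.12 -0.06  0.04] spin 0.001 cur yaw 170.0 tcp [ 0.4813 -0.2716  0.1804] q7 1.5 w 0.128 F 39.3 tilt 0.09
dowel bottom exp [ 0.48121857 -0.27209305  0.13607185] [[200.08956459 134.5368757 ]] hole exp px [[201.33843455 143.60129899]]
```

View pics/hover.png

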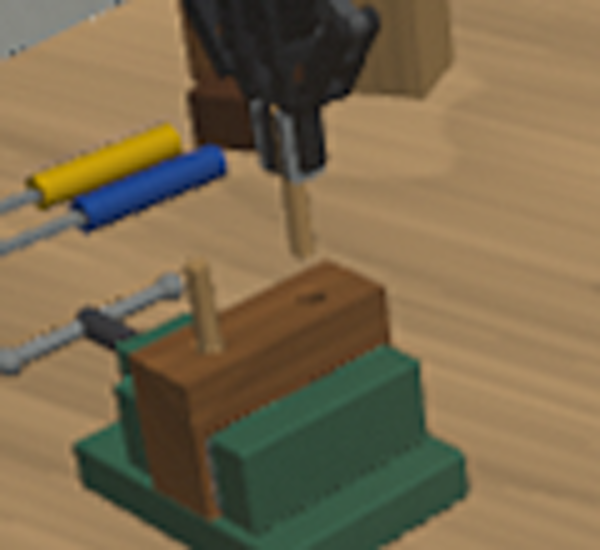

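The picture shows the dowel held upright with its lower end at about scene (200.5,135.5) and the hole at about (202.4,144.6), nearly under it. I'll measure the residual at sub-pixel level.

```bash
python3 - <<'E'
from m import *
s=load("scene"); im=s["pixels"].astype(float); g=im.mean(2)
# dowel: brightness-weighted column centroid rows 123..132
print(im[128,194:208].mean(1).round(),im[133,194:208].mean(1).round())
for r in range(140,150): print(r,g[r,194:212].round().astype(int))
hsv=cv2.cvtColor(s["pixels"],cv2.COLOR_RGB2HSV)
for r in range(119,139): print(r,g[r,192:208].round().astype(int))
E
```

```text
[116. 117. 123.  89.  79.  94. 102.  99. 117. 125. 123. 123. 124. 126.] [128. 130. 132. 116.  83.  86.  97. 103. 103. 116. 122. 119. 119. 120.]
140 [125 124 116 106  92  78  74  75  78  79  81  81  81  82  79  78  74  76]
141 [125 104  90  76  74  75  77  79  81  82  83  82  82  79  79  76  77  75]
142 [97 78 73 76 77 81 86 88 87 83 79 78 78 77 77 78 77 78]
143 [73 76 79 79 83 84 84 82 75 70 68 75 78 77 78 79 79 80]
144 [77 79 81 82 84 72 69 65 57 51 52 72 80 79 78 79 79 75]
145 [82 84 83 82 80 70 67 65 60 64 69 77 78 79 79 74 69 68]
146 [83 81 79 78 76 75 76 76 75 79 81 79 77 75 70 66 63 65]
147 [78 76 77 76 76 78 78 79 79 79 76 74 69 66 62 62 64 66]
148 [76 76 75 76 77 78 77 78 77 74 68 67 64 63 66 65 65 66]
149 [76 77 79 78 78 77 77 72 69 64 61 62 64 66 66 65 65 64]
119 [123  92  68  54  48  63  99  86  56  46  73  97 115 131 133 133]
120 [132 125 118 117  77  56  96 100  92  96 108 121 125 124 125 125]
121 [127 129 132 138  94  68  96 104 106 119 124 124 124 122 122 123]
122 [125 126 128 135  99  77  91 101 102 124 131 127 126 125 125 124]
123 [123 124 124 129  98  77  89  99 102
[... 379 characters left out ...]

129 [126 124 123 122 124  93  78  92 101 100 118 125 123 124 124 124]
130 [126 126 126 125 126  96  79  90 100 103 117 125 124 123 125 124]
131 [127 127 127 125 129 103  79  88  99 102 108 119 122 123 123 124]
132 [127 128 128 128 130 106  80  88  99 103  99 112 120 121 121 122]
133 [127 127 128 130 132 116  83  86  97 103 103 116 122 119 119 120]
134 [124 125 126 127 130 119  86  82  97 102 105 122 126 122 119 117]
135 [126 125 126 125 127 125  94  82  93 106 108 124 132 128 125 122]
136 [127 127 126 126 126 128 117 101  98 118 124 131 123 121 131 133]
137 [126 125 126 127 126 126 126 120 118 128 123 114  96  92 102 113]
138 [122 123 123 127 127 127 128 131 122 107  93  83  76  74  73  83]
```

```bash
python3 -m jog '[[0.1,0,0.5,0],[0.1,0,1,0],[0.1,0,1.5,0],[0.1,0,2,0],[0.1,0,2.4,0],[0.1,0,2.7,0],[0.1,0,3,0],[0.1,0,3.3,0],[0.1,0,3.3,0],[0.1,0,3.3,0]]';  python3 go.py .4803 -.2716 .1195 170
```

```text
t: 8.05
eef_pos: [0.4792, -0.2726, 0.1458]
tool_rot: [-0.0, 0.088, 0.996, -0.0]
contact_force: [1.4, -2.7, -3.4]
gripper_width: 0.124
grasp_force: 39.5
shift [-0.09  0.12  2.63] spin -0.001 cur yaw 170.0 tcp [ 0.4792 -0.2726  0.1458] q7 1.46 w 0.124 F 39.5 tilt 0.03
```

```bash
python3 -m jog '[[0,0,0.3,0],[0,0,0.6,0],[0,0,0.9,0],[0,0,1.2,0],[0,0,1.2,0],[0,0,1.2,0]]';  python3 go.py .4803 -.2716 .1195 170
```

```text
t: 8.55
eef_pos: [0.4793, -0.2725, 0.1338]
tool_rot: [0.0, 0.087, 0.996, -0.0]
contact_force: [1.0, -6.1, -1.8]
gripper_width: 0.129
grasp_force: 39.6
shift [-0.08  0.11  1.43] spin -0.001 cur yaw 170.0 tcp [ 0.4793 -0.2725  0.1338] q7 1.45 w 0.129 F 39.6 tilt 0.03
```

```bash
python3 -m jog '[[0,-0.1,0,0],[0,-0.1,0.3,0],[0,-0.1,0.6,0],[0,-0.1,0.9,0],[0,-0.1,1.1,0],[0,-0.1,1.3,0],[0,-0.1,1.4,0],[0,-0.1,1.4,0],[0,-0.1,1.4,0]]';  python3 go.py .4803 -.2716 .1195 170
```

```text
t: 9.3
eef_pos: [0.4792, -0.2728, 0.12]
tool_rot: [0.0, 0.087, 0.996, 0.0]
contact_force: [1.4, -3.1, -2.3]
gripper_width: 0.127
grasp_force: 39.7
shift [-0.09  0.14  0.05] spin -0.0 cur yaw 170.0 tcp [ 0.4792 -0.2728  0.12  ] q7 1.44 w 0.127 F 39.7 tilt 0.02
```

```bash
python3 -m jog '[[0,-0.05,0.1,0],[0,-0.05,0.15,0],[0,-0.05,0.15,0]]'; python3 -m jog '[[0,0,0,0],[0,0,0,0],[0,0,0,0],[0,0,0,0],[0,0,0,0],[0,0,0,0],[0,0,0,0],[0,0,0,0],[0,0,-1,0],[0,0,-3,0],[0,0,-6,0],[0,0,-9,0],[0,0,-12,0],[0,0,-15,0],[0,0,-15,0],[0,0,-15,0]]' -1; python3 go.py .4076 .2206 .27 155.1
```

```text
t: 9.55
eef_pos: [0.4793, -0.2729, 0.1195]
tool_rot: [0.0, 0.087, 0.996, 0.0]
contact_force: [-0.5, -2.0, 7.4]
gripper_width: 0.126
grasp_force: 40.6
t: 10.88
eef_pos: [0.4802, -0.2736, 0.2713]
tool_rot: [0.002, 0.087, 0.996, -0.001]
contact_force: [0.4, -0.0, -1.2]
gripper_width: 1.002
grasp_force: 0.0
shift [ 1.574e+01  4.740e+01 -2.000e-02] spin 0.26 cur yaw 170.0 tcp [ 0.4802 -0.2736  0.2713] q7 1.58 w 1.002 F 0.0 tilt 0.25
```

```bash
python3 -m jog '[[3.9,11.8,0,0.07],[3.9,11.8,0,0.07],[3.9,11.8,0,0.07],[3.9,11.8,0,0.07],[15.7,47.4,0,0.26],[15.7,47.4,0,0.26],[15.7,47.4,0,0.26],[15.7,47.4,0,0.26],[15.7,47.4,0,0.26],[15.7,47.4,0,0.26],[15.7,47.4,0,0.26],[15.7,47.4,0,0.26],[15.7,47.4,0,0.26],[15.7,47.4,0,0.26],[15.7,47.4,0,0.26],[15.7,47.4,0,0.26],[15.7,47.4,0,0.26]]'; python3 go.py .4076 .2206 .08 155.1
python3 - <<'E'
from m import *
t=grab("top"); s=grab("scene")
for c in(t,s):
    P=cloud(c); 
    m=(P[...,2]>.125)&(P[...,2]<.18)&(abs(P[...,0]-.511)<.06)&(abs(P[...,1]+.278)<.04)&(c["depth"]>0)
    n,l,st,ce=cv2.connectedComponentsWithStats(m.astype(np.uint8))
    for i in range(1,n):
        if st[i,4]>3: print(st[i],ce[i].round(1),"zmax",np.percentile(P[l==i][:,2],90).round(4),"mean",P[l==i].mean(0).round(4))
r,_=topface(t,(.4,.62,-.33,-.2),.110); print(desc(r))
save(np.clip(1.6*cv2.resize(t["pixels"][210:290,350:450],None,fx=6,fy=6,interpolation=cv2.INTER_CUBIC).astype(float),0,255).astype(np.uint8),"seat.png")
E
```

```text
t: 12.3
eef_pos: [0.4071, 0.2189, 0.2681]
tool_rot: [-0.0, 0.217, 0.976, -0.001]
contact_force: [0.1, 0.7, 1.2]
gripper_width: 0.999
grasp_force: 0.0
shift [ 0.02  0.21 18.81] spin -0.002 cur yaw 155.0 tcp [0.4071 0.2189 0.2681] q7 0.31 w 0.999 F 0.0 tilt 0.1
[405 227   8   7  35] [408.7 230. ] zmax 0.1559 mean [ 0.5417 -0.2817  0.147 ]
[401 256   8   5  36] [404.5 258. ] zmax 0.1565 mean [ 0.4782 -0.2695  0.1477]
[197 127   6  13  59] [199.7 132.9] zmax 0.1539 mean [ 0.4836 -0.2703  0.1421]
[177 136   6  13  61] [179.4 142.2] zmax 0.1543 mean [ 0.5465 -0.2822  0.1424]
(array([ 510.9, -275.8]), array([ 47.9, 131.1]), 169.9)
```

View pics/seat.png

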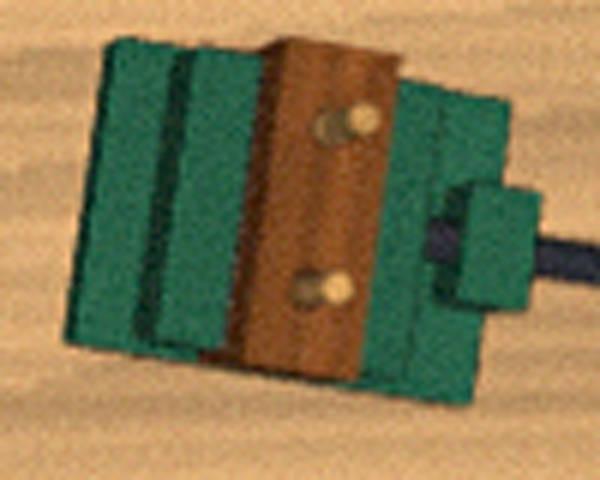

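The picture shows both dowels upright at crop (365,119) and (339,288), top view (410.4,229.4) and (406.1,257.6). Both tips read z ≈ 0.156, so the dowel is fully home. Next, refine the rail position and the tips, then grasp.

```bash
python3 - <<'E'
from m import *
t=load("top")
print("tips",onplane(t,[(410.4,229.4),(406.1,257.6)],.155).round(4))
# first top picture: rail, from saved png
im=cv2.imread('pics/top0.png')[...,::-1]; g=im.astype(float).mean(2)
# rail mask from colour: dark vs bench
box=g[255:330,165:225]; m=(box<45).astype(np.uint8); m=cv2.morphologyEx(m,cv2.MORPH_CLOSE,np.ones((3,3)))
cs=max(cv2.findContours(m,cv2.RETR_EXTERNAL,cv2.CHAIN_APPROX_NONE)[0],key=cv2.contourArea)
print("rail px",cv2.minAreaRect(cs.astype(np.float32)+np.float32([165,255])))
for (u,v) in [(200,280),(189,304)]:
    print(g[v-5:v+6,u-6:u+7].round().astype(int))
E
```

```text
tips [[ 0.5425 -0.2836  0.155 ]
 [ 0.4788 -0.2713  0.155 ]]
rail px ((194.17877197265625, 291.5858154296875), (19.004106521606445, 49.872257232666016), 25.64100456237793)
[[ 27  16  24  25  23  24  13  16  29  25  25  24  22]
 [ 17  17  30  19  26  15  26  26  19  18  24  27  23]
 [ 26  25  28  18   8  40  57  50  29  23  24  24  33]
 [ 16  23  14   8  20  86 117  87  50  21  26  27  27]
 [ 26  25  13   5  26  92 112 111  69  28  21  25  26]
 [ 27  21  11   3  33  90 112 112  71  30  21  32  29]
 [ 21  27  15   9  21  73  99 103  62  26  28  23  20]
 [ 19  30  17  14   5  22  48  58  39  23  25  31  32]
 [ 25  23  16  19  17  16  15  22  24  27  22  25  25]
 [ 27  22  19  26  18  18  25  18  16  34  30  19  29]
 [ 27  22  19  16  27  20  26  25  20  25  22  23  18]]
[[22 16 24 27 21 28 23 21 27 26 21 26 28]
 [21 25 21 26 22 23 28 21 21 23 18 27 22]
 [21 23 15 10 24 59 54 36 18 26 26 20 18]
 [14 26 10  7 43 84 92 57 28 27 23 25 20]
 [25 14  6 10 36 81 98 84 45 21 21 29 30]
 [25 14  4  6 22 65 97 82 36 30 18 27 23]
 [21 28 14  5  6 42 67 60 36 22 28 17 27]
 [25 26 22 16  1 13 27 19 23 21 23 21 22]
 [27 21 24 21  8 12 21 28 24 27 20 20 21]
 [14 24 17 28 21 33 17 23 29 25 26 23 17]
 [27 29 23 19 24 32 28 31 29 32 35 23  8]]
```

```bash
python3 -m jog '[[0,0.2,4,0],[0,0.2,8,0],[0,0.2,12,0],[0,0.2,16,0],[0,0.2,18.8,0],[0,0.2,18.8,0],[0,0.2,18.8,0],[0,0.2,18.8,0]]'; python3 go.py .4076 .2206 .012 155.1
```

```text
t: 13.07
eef_pos: [0.4089, 0.2228, 0.0824]
tool_rot: [0.001, 0.216, 0.976, 0.001]
contact_force: [0.5, -0.4, 0.7]
gripper_width: 0.998
grasp_force: 0.0
shift [ 0.04 -0.27  7.04] spin -0.001 cur yaw 155.0 tcp [0.4089 0.2228 0.0824] q7 -0.02 w 0.998 F 0.0 tilt 0.12
```

```bash
python3 - <<'E'
from m import *
t=load("top"); a=onplane(t,[(199.5,279.6),(188.2,303.5)],.045); print(a,a.mean(0),np.linalg.norm(a[0]-a[1]),np.degrees(np.arctan2(*(a[1]-a[0])[1::-1])))
E
python3 -m jog '[[0,-0.2,2,0],[0,-0.2,4,0],[0,-0.2,5.5,0],[0,-0.2,6.5,0],[0,-0.2,7,0],[0,-0.2,7,0],[0,-0.2,7,0]]'; python3 go.py .4076 .2206 .012 155.1
```

```text
[[0.43623224 0.20634653 0.045     ]
 [0.37904177 0.23411729 0.045     ]] [0.40763701 0.22023191 0.045     ] 0.06357645678120079 154.0995502599372
t: 13.65
eef_pos: [0.4077, 0.2211, 0.0119]
tool_rot: [0.001, 0.216, 0.976, 0.001]
contact_force: [0.3, 0.2, -0.6]
gripper_width: 1.001
grasp_force: 0.0
shift [-0.01 -0.05 -0.02] spin -0.001 cur yaw 155.1 tcp [0.4077 0.2211 0.0119] q7 -0.15 w 1.001 F 0.0 tilt 0.1
```

```bash
python3 -m jog '[[0,0,0,0],[0,0,0,0],[0,0,0,0],[0,0,0,0],[0,0,0,0],[0,0,0,0],[0,0,0,0],[0,0,0,0],[0,0,0,0],[0,0,0,0]]' 1 80;python3 go.py .4076 .2206 .26 155.1; python3 -m jog '[[0,0,-0.3,0],[0,0,-1,0],[0,0,-2,0],[0,0,-4,0],[0,0,-6.5,0],[0,0,-9,0],[0,0,-12,0],[0,0,-15,0],[0,0,-18,0],[0,0,-21,0],[0,0,-23.5,0],[0,0,-25,0],[0,0,-25,0],[0,0,-25,0]]'; python3 go.py .4076 .2206 .012 155.1
```

```text
t: 14.48
eef_pos: [0.4073, 0.2207, 0.0115]
tool_rot: [0.001, 0.216, 0.976, -0.0]
contact_force: [-0.8, -2.1, 9.4]
gripper_width: 0.501
grasp_force: 81.1
shift [ -0.06   0.   -24.85] spin -0.001 cur yaw 155.1 tcp [0.4073 0.2207 0.0115] q7 -0.15 w 0.501 F 81.1 tilt 0.06
t: 15.65
eef_pos: [0.4068, 0.2206, 0.2614]
tool_rot: [0.001, 0.216, 0.976, 0.0]
contact_force: [0.4, -0.2, -2.7]
gripper_width: 0.504
grasp_force: 81.3
shift [-3.000e-02  2.000e-02  2.494e+01] spin -0.0 cur yaw 155.1 tcp [0.4068 0.2206 0.2614] q7 0.29 w 0.504 F 81.3 tilt 0.09
```

```bash
python3 go.py .5107 -.278 .26 169.9
```

```text
shift [-30.43 -40.84   0.17] spin -0.259 cur yaw 155.1 tcp [0.4068 0.2206 0.2614] q7 0.29 w 0.504 F 81.3 tilt 0.09
```

```bash
python3 -m jog '[[-1,-1.3,0,-0.01],[-2.5,-3.4,0,-0.02],[-4.3,-5.8,0,-0.04],[-6.1,-8.2,0,-0.05],[-7.9,-10.6,0,-0.07],[-9.7,-13,0,-0.08],[-11.5,-15.4,0,-0.1],[-13.3,-17.8,0,-0.11],[-15.1,-20.3,0,-0.13],[-16.9,-22.7,0,-0.14],[-18.7,-25.1,0,-0.16],[-20.5,-27.5,0,-0.17],[-22.3,-29.9,0,-0.19],[-24.1,-32.3,0,-0.2],[-25.9,-34.8,0,-0.22],[-27.7,-37.2,0,-0.24],[-29.2,-39.2,0,-0.25],[-30.1,-40.4,0,-0.259],[-30.4,-40.8,0,-0.259],[-30.4,-40.8,0,-0.259]]'; python3 -m jog '[[0,0,0,0],[0,0,2,0],[0,0,4,0],[0,0,5,0],[0,0,6,0],[0,0,6,0],[0,0,6,0],[0,0,6,0]]'; python3 go.py .5107 -.278 .1765 169.9
python3 - <<'E'
from m import *
s,t=grab("scene"),grab("top")
save(cv2.resize(s["pixels"][90:190,140:260],None,fx=6,fy=6,interpolation=cv2.INTER_CUBIC),"align.png")
for c in (s,): 
    e=bot.get_obs(); x,y,z=e["eef_pos"]; a=np.radians(169.9); X=np.array([np.cos(a),np.sin(a),0]);Y=np.array([-X[1],X[0],0])
    b=np.array([x,y,z-.0115]); P=[b+i*.06*X+j*.022*Y+[0,0,k] for k in(0,.045) for i in(-1,1) for j in(-1,1)]
    print((proj(c,P)-[140,90]).round(1)*6)
E
```

```text
t: 17.32
eef_pos: [0.5098, -0.278, 0.2588]
tool_rot: [-0.001, 0.089, 0.996, 0.001]
contact_force: [-0.4, -0.6, -2.3]
gripper_width: 0.502
grasp_force: 81.5
t: 17.98
eef_pos: [0.5114, -0.2772, 0.2018]
tool_rot: [0.001, 0.088, 0.996, -0.0]
contact_force: [0.3, 0.5, -2.6]
gripper_width: 0.505
grasp_force: 81.4
shift [ 0.06 -0.09  2.53] spin 0.001 cur yaw 169.9 tcp [ 0.5114 -0.2772  0.2018] q7 1.45 w 0.505 F 81.4 tilt 0.08
[[200.4 243.6]
 [130.2 210.6]
 [433.8 139.8]
 [363.6 111. ]
 [181.2 135.6]
 [109.8 103.8]
 [421.8  36.6]
 [349.8   9. ]]
```

View pics/align.png

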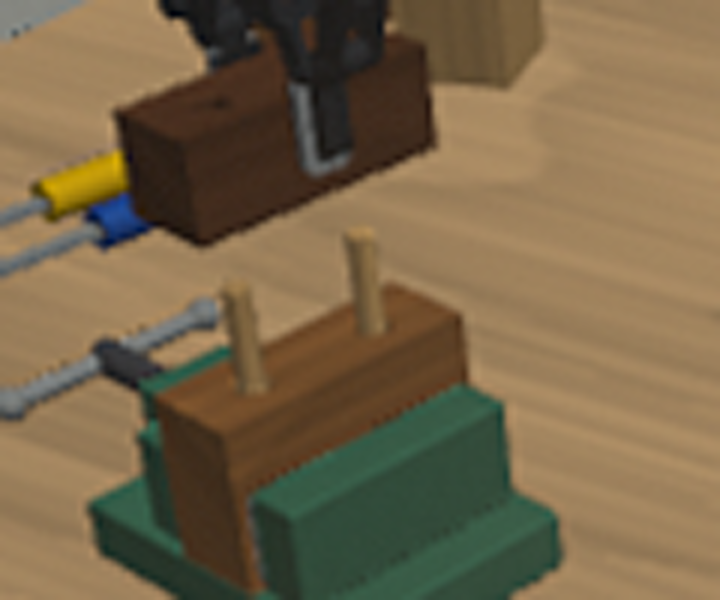

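The picture shows the rail level about 35 mm above the tips at crop (238,286) and (361,233). Its visible corners lie within about 0.5 px of where the robot pose predicts. I'll compare the tips with the predicted hole axes numerically.

```bash
python3 - <<'E'
from m import *
s=load("scene"); g=s["pixels"].astype(float).mean(2); g3=cv2.GaussianBlur(g,(0,0),.5)
e=bot.get_obs(); x,y,z=e["eef_pos"]; a=np.radians(169.9); X=np.array([np.cos(a),np.sin(a),0])
c=np.array([x,y,0])
for n,sg in(("fixed",-1),("loose",1)):
    q=c+sg*.032*X
    for zz in(.155,.14,.112): print(n,zz,(proj(s,[q+[0,0,zz]])[0]).round(2))
    r=proj(s,[q+[0,0,.155]])[0].astype(int)
    for v in range(r[1]-4,r[1]+12): print(v,r[0]-6,g[v,r[0]-6:r[0]+8].round().astype(int), (s["pixels"][v,r[0]-6:r[0]+8,0].astype(int)-s["pixels"][v,r[0]-6:r[0]+8,2]))
E
```

```text
fixed 0.155 [179.34 136.95]
fixed 0.14 [180.28 142.42]
fixed 0.112 [181.98 152.39]
132 173 [122 127 128 126 126 124 124 126 127 127 126 127 126 124] [64 65 66 64 64 65 66 66 67 68 66 67 67 66]
133 173 [127 127 125 125 125 122 122 123 125 125 126 128 129 127] [66 65 64 64 63 64 64 65 65 66 67 68 68 68]
134 173 [127 126 126 125 125 122 120 118 120 123 122 124 125 126] [67 67 65 65 64 63 62 62 64 63 64 65 66 66]
135 173 [130 130 128 128 127 126 123 123 121 121 120 121 123 124] [68 67 67 67 66 66 63 62 64 63 63 63 64 64]
136 173 [129 130 130 133 121 123 126 121 125 125 121 120 121 121] [68 68 68 68 63 68 72 70 67 64 65 64 63 63]
137 173 [132 133 131 131 117 117 121 118 119 127 129 125 121 119] [70 69 69 70 70 76 79 80 70 66 65 65 64 62]
138 173 [136 137 136 115  99 109 117 108 107 127 133 131 127 124] [75 75 73 62 63 73 78 74 65 66 69 67 66 65]
139 173 [126 127 121 107  79  84 101  97  99 125 132 131 131 132] [45 42 58 60 48 56 67 65 60 66 68 69 69 70]
140 173 [120 123 119 131  91  68  88  95  92 125 134 131 131 132] [ 2  0  8 59 52 44 56 63 61 66 70 68 68 69]
141 173 [123 127 123 128  8
[... 1885 characters left out ...]
 66 66 67 60 48 50 60 70 63 59 63 63 63]
133 193 [125 127 128 130 118  84  77  92 104 109 118 120 119 118] [66 66 68 69 64 47 49 60 70 67 62 62 61 61]
134 193 [125 125 126 129 128  89  74  90 104 108 123 125 121 119] [63 65 66 68 66 50 47 59 69 67 64 64 63 61]
135 193 [124 125 126 126 132  93  71  89 100 104 124 132 128 125] [66 65 65 66 68 51 46 58 66 68 67 67 67 65]
136 193 [126 126 125 126 128  94  73  86 100 101 125 123 121 130] [66 65 65 66 66 50 45 56 64 67 67 68 68 67]
137 193 [125 124 126 127 128 103  77  84  98 103 106  94  91 101] [65 64 66 65 65 53 47 56 63 66 61 64 68 66]
138 193 [123 123 125 126 130 106  78  83  96 105  89  73  73  71] [64 63 64 66 65 56 47 54 63 69 65 68 70 71]
```

```bash
python3 -m jog '[[0,-0.13,0,0],[0,-0.13,0.5,0],[0,-0.13,1,0],[0,-0.13,1.5,0],[0,-0.13,2,0],[0,-0.13,2.3,0],[0,-0.13,2.5,0],[0,-0.13,2.5,0],[0,-0.13,2.5,0],[0,-0.13,2.5,0],[0,-0.13,2.5,0],[0,-0.13,2.5,0]]'; python3 go.py .5107 -.278 .1765 169.9
python3 - <<'E'
from m import *
ss=[grab("scene")["pixels"].astype(float) for _ in range(4)]; s=load("scene"); s["pixels"]=np.mean(ss,0); pickle.dump(s,open("scene.pkl","wb"))
tt=[grab("top")["pixels"].astype(float) for _ in range(4)]; t=load("top"); t["pixels"]=np.mean(tt,0); pickle.dump(t,open("top.pkl","wb"))
e=bot.get_obs(); x,y,z=e["eef_pos"]; print(e["eef_pos"])
a=np.radians(169.9); X=np.array([np.cos(a),np.sin(a),0]);Y=np.array([-X[1],X[0],0])
b=np.array([x,y,z-.0115]); P=[b+i*.06*X+j*.022*Y+[0,0,k] for k in(0,.045) for i in(-1,1) for j in(-1,1)]
print(proj(s,P).round(1)); print(proj(t,P[4:]).round(1))
A=cv2.resize(s["pixels"][100:180,155:225].astype(np.uint8),None,fx=7,fy=7,interpolation=cv2.INTER_CUBIC)[:560,:490]
B=cv2.resize(np.clip(t["pixels"][215:285,380:424]*1.7,0,255).astype(np.uint8),None,fx=7,fy=7,interpolation=cv2.INTER_CUBIC)
im=np.zeros((560,798,3),np.uint8); im[:,:490]=A; im[:490,490:]=B; save(im,"final.png")
E
```

```text
t: 19.08
eef_pos: [0.5107, -0.2787, 0.176]
tool_rot: [0.0, 0.088, 0.996, -0.0]
contact_force: [0.3, 0.2, -2.8]
gripper_width: 0.505
grasp_force: 81.4
shift [ 0.01  0.07 -0.05] spin 0.0 cur yaw 169.9 tcp [ 0.5107 -0.2787  0.176 ] q7 1.43 w 0.505 F 81.4 tilt 0.03
[ 0.51054729 -0.27867597  0.17582866]
[[175.1 140.4]
 [163.5 134.7]
 [213.2 122.6]
 [201.7 117.7]
 [172.  122.9]
 [160.2 117.5]
 [211.3 105.9]
 [199.5 101.2]]
[[409.3 213.5]
 [429.  216.7]
 [401.8 268.1]
 [421.7 271.3]]
```

View pics/final.png

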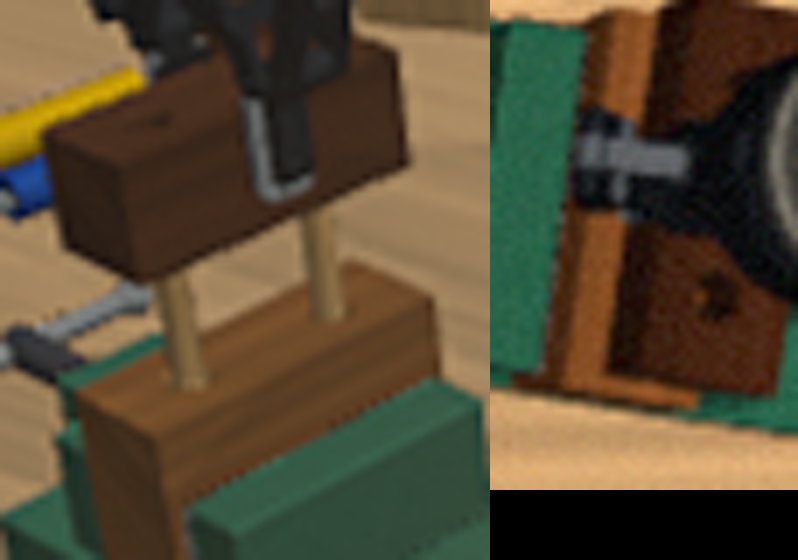

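The left crop shows the rail a little above both dowels. The right crop (top view) shows the rail hole at about (412.0,256.7), with the pale dowel tip visible through it. Measure that hole precisely against the tip seen earlier by the same camera.

```bash
python3 - <<'E'
from m import *
t=load("top"); g=t["pixels"].mean(2)
for v in range(251,263): print(v,g[v,404:422].round().astype(int))
zt=bot.get_obs()["eef_pos"]; print(zt)
for p in [(412,256.7),(411.5,256.7),(412,256.2)]: print(p,onplane(t,[p],.2095).round(4))
print("proj of TCP hole",proj(t,[[zt[0]-.0315,zt[1]+.0056,.2095]]),"tip",proj(t,[[.4788,-.2713,.155]]))
# far end edges of the rail's top: gradient rows along its end and long edge
for u in(405,410,415): print(u,'rows265-276',g[265:277,u].round().astype(int))
for v in(258,262,266): print(v,'cols412-430',g[v,412:431].round().astype(int))
E
```

```text
251 [22 24 21 22 23 24 29 25 23 23 14  5  6  6  6  9 15 12]
252 [23 25 18 17 25 25 25 30 30 24 20 10 11  8 10  2 10 14]
253 [17 24 25 25 20 25 26 23 20 26 23 19  8  7  4  5  9  5]
254 [23 21 22 22 22 19 17 16 12 17 20 23 17 12 10  9  7  3]
255 [22 25 22 27 25 21 10 10  9 12 15 20 24 15 10 10  7  8]
256 [18 22 20 23 24 27 21 13 11 12 14 17 24 25 25 15  8  3]
257 [22 19 24 20 20 33 29 14 15 14 11 20 25 27 28 26 17 13]
258 [21 20 24 21 19 28 22 10 10 10 12 19 27 24 27 32 25 21]
259 [16 21 20 23 27 24 15 14  9  6 10 15 27 30 28 27 26 24]
260 [25 24 25 22 23 23 15 19 10 20 22 23 24 27 29 24 26 24]
261 [20 24 17 27 22 28 25 23 21 21 24 25 23 23 26 29 30 24]
262 [22 25 19 22 26 21 28 26 29 24 28 26 26 27 29 27 24 26]
[ 0.51054729 -0.27867597  0.17582866]
(412, 256.7) [[ 0.4795 -0.2697  0.2095]]
(411.5, 256.7) [[ 0.4795 -0.2686  0.2095]]
(412, 256.2) [[ 0.4806 -0.2697  0.2095]]
proj of TCP hole [[413.55268951 256.88453438]] tip [[406.11666075 257.59830637]]
405 rows265-276 [21 21 19 16 18 37 50 38 24 52 85 88]
410 rows265-276 [25 25 27 26 21 18 27 27 33 36 61 89]
415 rows265-276 [25 22 24 22 28 20 24 28 33 41 33 61]
258 cols412-430 [10 10 12 19 27 24 27 32 25 21 20 12 12  8  7  7 10  5  8]
262 cols412-430 [29 24 28 26 26 27 29 27 24 26 38 45 43 42 47 46 40 40 39]
266 cols412-430 [25 26 27 22 28 27 30 26 23 32 43 48 43 45 43 48 42 40 72]
```

```bash
python3 - <<'E'
from m import *
s,t=load("scene"),load("top"); g=s["pixels"].mean(2)
e=bot.get_obs()["eef_pos"]; x,y,z=e
a=np.radians(169.9); X=np.array([np.cos(a),np.sin(a),0]);Y=np.array([-X[1],X[0],0]); b=np.array([x,y,z-.0115])
def cross(img,p,dirv,n=4):
    "max-gradient position along dirv near p (px, subpixel)"
    k=np.arange(-n,n+.01,.1); q=np.array(p)+k[:,None]*np.array(dirv)
    v=cv2.remap(cv2.GaussianBlur(img.astype(np.float32),(0,0),.6),q[:,0].astype(np.float32),q[:,1].astype(np.float32),cv2.INTER_CUBIC).ravel()
    d=abs(np.gradient(v)); w=np.where(d>.5*d.max(),d,0); i=d.argmax(); w[abs(np.arange(len(k))-i)>12]=0
    return (w*k).sum()/w.sum()
def edge(c,img,A,B,dirv,n=3):
    P=proj(c,[A+(B-A)*f for f in np.linspace(.15,.85,9)])
    r=[cross(img,p,dirv,n) for p in P]; return np.median(r).round(2),np.std(r).round(2)
C=lambda i,j,k:b+i*.06*X+j*.022*Y+np.array([0,0,k])
# scene: horizontal offsets of vertical edges, vertical offset of bottom edge
print("scene vert edges dx", edge(s,g,C(-1,1,0),C(-1,1,.045),(1,0)), edge(s,g,C(1,-1,0),C(1,-1,.045),(1,0)))
print("mid edge",edge(s,g,C(-1,-1,0),C(-1,-1,.045),(1,0)))
print("bottom long edge dv",edge(s,g,C(-1,-1,0),C(1,-1,0),(0,1)),"bottom end edge dv",edge(s,g,C(-1,-1,0),C(-1,1,0),(0,1)))
print("top end edge dv",edge(s,g,C(-1,-1,.045),C(-1,1,.045),(0,1)))
# dowels, shaft rows z .116-.145: left & right silhouette edges
R=s["pose"][:3,0]
for n,q in(("fixed",b-.032*X),("loose",b+.032*X)):
    q=np.array([q[0],q[1],0]); h=R.copy();h[2]=0;h/=np.linalg.norm(h)
    L=[edge(s,g,q+h*sg*.006+[0,0,.118],q+h*sg*.006+[0,0,.145],(1,0),2.2) for sg in(-1,1)]; print(n,L)
W=[b+i*.065*X+j*.023*Y for i in(-1,1) for j in(-1,1)]; W=[np.array([p[0],p[1],.11]) for p in W]
print("workpiece near top long edge dv",edge(s,g,W[0],W[2],(0,1)),"near end",edge(s,g,W[0],W[1],(0,1)))
# top camera
gt=t["pixels"].mean(2)
print("top rail: hole-end edge dv",edge(t,gt,C(1,-1,.045),C(1,1,.045),(0,1)),"-y long edge dx (part)",edge(t,gt,C(.55,-1,.045),C(1,-1,.045),(1,0)),"+y long",edge(t,gt,C(.5,1,.045),C(1,1,.045),(1,0)),edge(t,gt,C(-.5,1,.045),C(-1,1,.045),(1,0)))
sm=cv2.resize(cv2.imread("pics/seat.png"),(100,80),interpolation=cv2.INTER_AREA).astype(float).mean(2)
for n,(u,v) in(("fixed",(410,229)),("loose",(406,258))):
    print(n); print(sm[v-210-4:v-210+5,u-350-7:u-350+6].round().astype(int))
print("proj tips from tcp",proj(t,[[*(b+sg*.032*X)[:2],.155] for sg in(-1,1)]).round(2))
E
```

```text
scene vert edges dx (np.float64(-0.18), np.float64(0.18)) (np.float64(-0.1), np.float64(0.12))
mid edge (np.float64(-0.55), np.float64(0.16))
bottom long edge dv (np.float64(0.35), np.float64(0.93)) bottom end edge dv (np.float64(0.45), np.float64(0.1))
top end edge dv (np.float64(0.48), np.float64(1.39))
fixed [(np.float64(-0.7), np.float64(0.75)), (np.float64(-0.4), np.float64(0.66))]
loose [(np.float64(-0.43), np.float64(0.09)), (np.float64(-1.39), np.float64(0.73))]
workpiece near top long edge dv (np.float64(0.13), np.float64(0.85)) near end (np.float64(0.98), np.float64(0.13))
top rail: hole-end edge dv (np.float64(1.31), np.float64(0.46)) -y long edge dx (part) (np.float64(-0.9), np.float64(0.41)) +y long (np.float64(-1.3), np.float64(1.27)) (np.float64(-1.97), np.float64(1.44))
fixed
[[ 82  72  75  82  79  81  82  77  67  67  66  75  74]
 [ 81  73  72  78  76  76  86  83  74  71  73  81  77]
 [ 78  72  69  74  74  80 104 117 107  88  76  75  74]
 [ 65  73  73  67  69 105 147 147 145 120  89  73  76]
 [ 87  85  75  72  77 116 152 152 141 132  94  71  73]
 [100  81  78  70  78 107 141 140 147 134  96  77  75]
 [103  79  74  75  68  88 114 132 134 109  80  82  72]
 [ 98  82  79  80  68  63  70  95  87  72  72  78  72]
 [ 75  83  75  86  78  63  67  70  80  67  75  79  73]]
loose
[[ 70  63  55  69  81  81  82  83  81  77  78  71  74]
 [ 55  48  49  51  68  86 106 120 110  83  82  75  76]
 [ 62  63  63  70  81 113 151 165 152 105  79  87  82]
 [ 71  85  83  83 105 143 161 167 164 120  76  75  76]
 [ 74  91  96  92 109 148 172 165 161 129  82  77  80]
 [ 73  83  90  79  82 120 161 155 138 102  78  76  82]
 [ 56  62  67  68  72  91 111 115  90  72  75  81  76]
 [ 58  65  55  65  83  87  80  79  72  66  80  79  71]
 [ 78  77  81  90  92  88  78  81  77  75  83  76  71]]
proj tips from tcp [[410.69 229.58]
 [406.88 257.48]]
```

Both cameras and the robot-frame record agree within about 1 mm. A small half-way correction, then settle.

```bash
python3 -m jog '[[-0.03,-0.03,-0.03,0],[-0.06,-0.06,-0.06,0],[-0.06,-0.06,-0.06,0],[-0.06,-0.06,-0.06,0],[-0.06,-0.06,-0.06,0],[-0.06,-0.06,-0.06,0],[-0.06,-0.06,-0.06,0],[-0.06,-0.06,-0.06,0],[-0.06,-0.06,-0.06,0],[-0.06,-0.06,-0.06,0]]'; python3 go.py .511 -.279 .1765 169.9; python3 -c "
from station import bot
print(bot.hand_in())"
```

```text
t: 20.32
eef_pos: [0.511, -0.2794, 0.1764]
tool_rot: [0.0, 0.088, 0.996, -0.0]
contact_force: [-0.4, 0.6, -1.9]
gripper_width: 0.505
grasp_force: 81.4
shift [ 0.01  0.04 -0.01] spin 0.001 cur yaw 169.9 tcp [ 0.511  -0.2794  0.1764] q7 1.44 w 0.505 F 81.4 tilt 0.0
the job is handed in; nothing more can be done
None
```

The job is handed in at 20.3 s, result not reported back: the dowel is fully home in the empty hole and released, and the arm holds the rail level about 10 mm above both tips, its holes lined up to about 1 mm by my measurements.

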